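# Ready the spice carousel: scoop into the bowl, salt to the front

### The arm

A 6-joint arm with a two-finger parallel gripper is mounted at the origin on a cart in front of the work surface, level with it; the furniture and walls round the work are solid. World frame = base frame: x ahead of the robot, y to its left, z up, the work surface at z = 0. Lengths are in m, angles in degrees, forces in N, time in s.
With the tool pointing down it reaches from about 0.375 to 0.9 m from the base axis. Payload 3.1 kg.
Tool frame: the origin (TCP) lies at the very end of the fingers, on their centre line; the grasp point (between the pads) lies 19 mm behind it; z points along the fingers, y is the direction in which the jaws open and shut (so a half turn about z gives the same grasp; the last joint's range is limited). The gripper opens to 87 mm and grips with 3 to 60 N. Pads are 19 mm wide; open, the fingers measure 117 mm over their backs; the gripper's body (75 mm by 190 mm) begins 51 mm behind the grasp point.
Start: joints at [-80.701, 30.224, 82.088, -0, 67.689, -10.227], TCP at [0.209, -0.589, 0.194] pointing down, gripper open.
Joint ranges: [-176.69, 176.69], [-43.24, 126.21], [12.49, 139.97], [-82, 262], [0, 151.66], [-163.58, 163.58]. Speed limits (degrees/s): [159.86, 159.86, 180, 180, 180, 180].

### API

Orientations are given as a 3x3 rotation matrix whose columns are the frame's x, y, z axes.
In Python, from rig import readout, capture, camera_model, bot, spot_in, regions_of gives the robot as it stands.
- The arm moves only by the tool send_rows, never from a script. Its argument "moves" is a list that holds one entry, the list of rows, each a list of 7 numbers: the turn, a rotation vector about the tool's x, y, z in degrees, then the shift along the tool's x, y, z in cm, then the opening, from -1 (shut) to 1 (fully open). A call has exactly 5 rows; each row shifts and turns the commanded pose from where the row before left it, along the tool's axes as they then stand; what a row does not reach is not made up. A row lasts 1/10 s, in which the tool goes at most 50 mm and 8.59 degrees, less where a joint would pass 70% of its speed; a pose out of reach is approached as far as the arm can. A call with a gripper value outside its range is refused whole. The fingers move at their own pace and stop on an object; the grip force is fixed at half the most. Time passes only in rows, so rows that do not move let the fingers close, or fill a call up. It gives the time, the measured TCP pose, the force and the opening at its end, in the units of the state.
- readout.read_state(): the state, without advancing time (a new reading comes with each control period).
- capture(name): name is "scene" or "top"; returns the picture (384x512x3 uint8, blue, green, red); there is no depth.
- camera_model(name): a dict with "camera_matrix" (3x3 intrinsics, pixels), "pose" (4x4, takes a point from camera to world coordinates). Camera axes: x right, y up, looking along -z (the intrinsics and any distortion apply to the point x, -y, -z); pixel columns grow to the right and rows downward; lengths in m; the calibration is good to about 2 mm. A picture is of the moment at which its call begins. camera_model takes no time and is no camera call.
- bot.hand_in(): hands the job in, once; it reports no verdict.
Trained networks look in the newest picture that a camera, given by its name, has taken for a name from the list of things; names that differ only in an ending like _2 or _b are one class to them, and where a whole thing is asked for, a point or a joint stands for the part that bears it (a point fixed in the world has none). Each returns a list of dicts, best first, with "p" (0 to 1); they miss things now and then, are a little off and sometimes report something else, mostly with a low value. They report only what shows in the picture. A call takes as long as a camera call. They do not tell look-alikes from the thing itself.
- spot_in(camera, thing): "location" ([x, y, z] in m, in world coordinates, good to about 4 mm: the middle of the surface that is visible of it).
- regions_of(camera, thing): "mask" (384x512 bool, what is visible of it).
The state is a dict: "time_s": time; "joint_positions": joint angles; "qvel": joint speeds; "tau": joint torques, N m; "position": TCP position; "tcp_rot": TCP orientation; "force": force on the tool from outside, world axes, zero at the start; "moment": the same for the moment, N m; "opening": opening from 0.0 (shut) to 1.0 (fully open).
Only numpy, scipy, OpenCV 4.12 (cv2) and the standard library are available. Lean on these libraries where they do the work, as an engineer would, in place of code of your own. Each camera call takes 0.05 s, during which the arm holds its last target. There are 200 camera calls.

### The job

I am about to measure out salt for a spice mix: take the measuring scoop off its hook on the carousel and put it, cup down, in the small amber glass bowl and let go of it. Then slowly turn the carousel by its middle knob until the salt shaker (the short one without a label, with the domed metal cap) stands squarely in the opening of the wire rail, and finish with the knob still gripped, holding the turntable still there so that I can draw the shaker out. Do not tip or touch anything that stands on the turntable, and leave the mustard jar and the pepper mill where they are.

Things in the scene. Friction and masses are not known exactly. Their poses are not given: they have to be found in the camera images.
- carousel_stand: Fixed stand of the spice carousel: wooden disc 268 mm across, 21 mm thick, with a wire gallery rail (radius 118 mm, wires 52 and 80 mm up, posts 93 mm tall) broken by one opening 80 mm wide. Origin: on the turning axis at worktop height; -x points through the middle of the opening (the front), z up. The scoop's hook stands 75 degrees round from the front towards +y.
- opening (a point): Middle of the opening in the gallery rail (the front), 118 mm from the turning axis, 66 mm above the worktop. Beside the worktop, to the robot's right, stands a fridge taller than the arm's work: its near corner is about 0.33 m ahead of and 0.35 m to the right of the robot's base axis.
- hook_tip (a point): Top of the hook's upturned tip, 215 mm above the worktop, 163 mm from the turning axis. The hook, of 5 mm wire, points straight out from the axis; its post (top 211 mm up) is 45 mm nearer the axis. Its lowest bend, where the scoop hangs, is 12 mm nearer the axis, upper side 200 mm up: the scoop must rise over 16 mm, then move outwards, to come off.
- turntable: Turning wooden disc, 212 mm across, top 35 mm above the worktop. Turns either way about the vertical axis through its origin (underside centre, 25 mm up), light even drag of 0.05 N m, no clicks, no stop within a turn. Six steel pocket rings (48 mm inside, 22 mm high), centres 72 mm from the axis and 60 degrees apart, each hold one jar or shaker.
- carousel_knob: Round wooden knob on the column in the middle of the turntable, fixed to it: 42 mm across between 177 and 201 mm above the worktop (narrower below, top at 210 mm). Origin: on the turning axis at the knob's underside, 165 mm up; z up. All jar tops are at least 20 mm below its underside.
- salt_shaker: The salt shaker: the shortest thing on the turntable, 44 mm across and 90 mm tall, plain glass without a label, with a domed metal cap with holes. It stands loose in one of the six pockets. Origin: centre of its underside, z up.
- rack_spice_07: A spice jar in a pocket of the turntable; upright body 43 mm in diameter and 101 mm tall, straight sides, flat-topped screw cap, paper label. Origin: centre of its underside, z up.
- rack_spice_01: A spice jar in a pocket of the turntable; upright body 45 mm in diameter and 107 mm tall, straight sides, flat-topped screw cap, paper label. Origin: centre of its underside, z up.
- rack_shelf_jar_05: A spice jar in a pocket of the turntable; upright body 43 mm in diameter and 98 mm tall, straight sides, flat-topped screw cap, paper label. Origin: centre of its underside, z up.
- rack_shelf_jar_02: A spice jar in a pocket of the turntable; upright body 45 mm in diameter and 104 mm tall, straight sides, flat-topped screw cap, paper label. Origin: centre of its underside, z up.
- rack_shelf_jar_09: A spice jar in a pocket of the turntable; upright body 43 mm in diameter and 96 mm tall, straight sides, flat-topped screw cap, paper label. Origin: centre of its underside, z up.
- scoop: Loose steel measuring scoop, 60 g, 137 mm long, hanging on the hook. Handle: closed loop of 4 mm wire, 20 mm wide outside, 12 mm inside, 90 mm long; below it a round cup, 42 mm across, 24 mm deep, its mouth facing out off the hook. Origin: inside the top of the loop, where it rests on the hook; z up along the handle (cup at -z), x out off the hook, y across the 20 mm width.
- scoop_grip (a point): A point on the scoop's handle, mid-width, 24 mm below the scoop's origin: a good place to pinch the loop across its 20 mm width.
- scoop_cup (a point): Centre of the scoop's cup, 109 mm below the scoop's origin; while hanging the lowest point of the cup is 21 mm below this.
- mixing_bowl: Loose small amber glass bowl on the worktop, 125 mm across the rim, 59 mm tall, inner floor 7 mm above the worktop and about 75 mm across. Origin: centre of its underside, z up.
- garlic: Bulb of garlic, 42 mm wide, 53 mm tall, between the carousel and the robot, a bystander (fixed). Origin: centre of its underside.
- mustard_jar: Loose squat glass jar of mustard with a black lid, 65 mm wide, 94 mm tall, a bystander. Origin: centre of its underside.
- pepper_mill: Turned wooden pepper mill, 58 mm wide, 170 mm tall, a bystander behind the carousel. Origin: centre of its underside.
Things that resemble listed ones, but are neither listed nor needed, are in the scene too. Several things have the shape of the scoop; the one meant has the colours described above.

How it is judged:
By the outcome, as a careful person would: the job done as asked, in the order asked, and still so for the second after the job is handed in, while the arm keeps its last pose, push and grip.
It also fails if it takes over 61 s, if anything falls off the work surface, if the arm or the gripper's body presses on something with over 40 N, if the wrist force passes 120 N, or if a joint passes its speed limit or range.

## Working session

There is one attempt and no reset: what is moved stays moved. The work goes in short steps, Python scripts to look and compute and a tool call to move; the robot and the scene stay as the last step left them, time stands still between calls to the robot, and variables do not carry over. Pictures are saved under pics/ and viewed, about 8 in all and at most 12, crops included, and the job is handed in when it is done.

Besides the shell and the picture viewer there is one more tool, called after "Emit:" in YAML: its name, and indented under it one key for each argument. send_rows: Moves the arm, as the interface text tells. Its arguments: {"type":"object","properties":{"moves":{"type":"array","items":{"type":"array","items":{"type":"array","items":{"type":"number"}}}}},"required":["moves"]}

```bash
mkdir -p pics; ls
python3 - <<'E'
from rig import *
import cv2,numpy as np
for c in("scene","top"):
    im=capture(c); cv2.imwrite(f"pics/{c}0.png",cv2.resize(im,(800,600),interpolation=cv2.INTER_CUBIC))
    m=camera_model(c);print(c,np.round(m["camera_matrix"],1).tolist(),np.round(m["pose"],3).tolist(),[k for k in m])
    for t in("carousel_knob","scoop","salt_shaker","mixing_bowl","garlic","mustard_jar","pepper_mill","turntable","carousel_stand"):
        print(t,[(round(d["p"],2),np.round(d["location"],3).tolist()) for d in spot_in(c,t)[:4]])
print(readout.read_state())
E
```

```text
pics
scene [[366.6, 0.0, 255.6], [0.0, 366.6, 190.0], [0.0, 0.0, 1.0]] [[-0.808, 0.404, -0.428, 0.167], [-0.589, -0.561, 0.581, 0.665], [-0.005, 0.722, 0.692, 0.739], [0.0, 0.0, 0.0, 1.0]] ['camera_matrix', 'pose']
carousel_knob [(0.71, [0.564, 0.008, 0.201])]
scoop [(0.88, [0.564, 0.28, 0.039]), (0.73, [0.54, 0.146, 0.105]), (0.69, [0.273, 0.31, 0.035])]
salt_shaker [(0.69, [0.505, 0.049, 0.09]), (0.27, [0.514, 0.082, 0.023])]
mixing_bowl [(0.98, [0.454, 0.34, 0.026])]
garlic [(0.64, [0.35, 0.203, 0.028])]
mustard_jar [(0.9, [0.649, 0.349, 0.085])]
pepper_mill [(0.89, [0.75, 0.248, 0.086])]
turntable [(0.84, [0.575, 0.009, 0.057])]
carousel_stand [(0.84, [0.512, 0.077, 0.02]), (0.43, [0.536, 0.142, 0.105]), (0.19, [0.499, -0.025, 0.099])]
top [[378.9, 0.0, 251.9], [0.0, 378.9, 190.7], [0.0, 0.0, 1.0]] [[-0.027, 0.994, -0.109, 0.419], [-1.0, -0.028, -0.003, 0.174], [-0.006, 0.108, 0.994, 1.037], [0.0, 0.0, 0.0, 1.0]] ['camera_matrix', 'pose']
carousel_knob [(0.65, [0.569, -0.002, 0.203])]
scoop [(0.65, [0.572, 0.275, 0.039]), (0.59, [0.564, -0.066, 0.141]), (0.54, [0.529, 0.141, 0.10
[... 481 characters left out ...]
.20882968e+01,  1.72516117e-04,
        6.76866456e+01, -1.02287859e+01]), 'qvel': array([ 0.09781569, -0.01073182,  0.00983276, -0.12662271, -0.08233902,
        0.05692806]), 'tau': array([ 2.73841961e-04, -4.40023077e+01, -1.76988262e+01,  6.33417279e-02,
        5.01487800e-02,  6.13519774e-06]), 'position': array([ 0.20892819, -0.58903039,  0.19434896]), 'tcp_rot': array([[ 9.42478672e-01,  3.34266292e-01,  8.14883671e-06],
       [ 3.34266292e-01, -9.42478671e-01, -3.25281428e-05],
       [-3.19295687e-06,  3.33809622e-05, -9.99999999e-01]]), 'force': array([ 0.084791  , -0.1341082 , -0.05048952]), 'moment': array([ 0.01627555,  0.05879242, -0.00546484]), 'opening': 1.0009216826604537}
```

View pics/scene0.png

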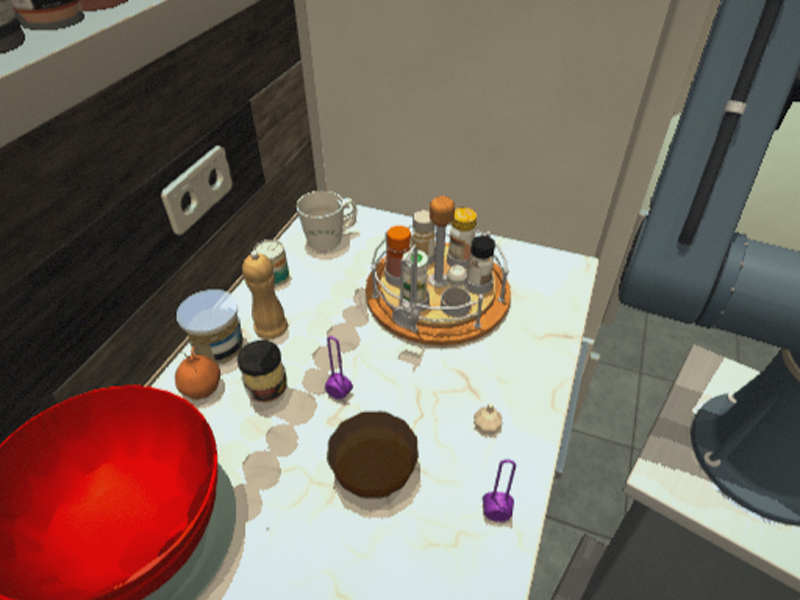

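View pics/top0.png

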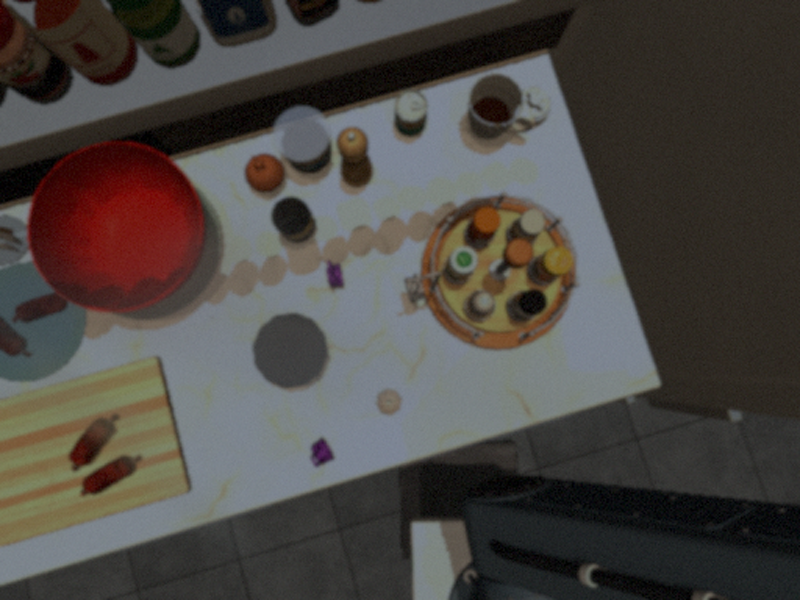

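Scene picture: carousel at about (440,285), with the knob at (441,205), a small salt dome at (457,272), the steel scoop at (407,315), the bowl at (372,452), and two purple decoy scoops at (338,385) and (498,505). In the top picture the knob is at (518,250), salt at (481,305), scoop at (412,290) and bowl at (291,350). Next I'll overlay a model to fit the axis and yaw.

```bash
cat > h.py <<'E'
from rig import *
import cv2,numpy as np
CM={c:camera_model(c) for c in("scene","top")}
def proj(c,P):
    P=np.atleast_2d(P);T=np.linalg.inv(np.array(CM[c]["pose"]));q=P@T[:3,:3].T+T[:3,3]
    q=q*[1,-1,-1];u=q@np.array(CM[c]["camera_matrix"]).T;return u[:,:2]/u[:,2:]
def atz(c,uv,z):
    T=np.array(CM[c]["pose"]);d=np.linalg.inv(CM[c]["camera_matrix"])@[uv[0],uv[1],1];d=T[:3,:3]@(d*[1,-1,-1])
    return T[:3,3]+d*(z-T[2,3])/d[2]
def tri(uvs):
    A=np.zeros((3,3));b=np.zeros(3)
    for c,uv in uvs.items():
        o=np.array(CM[c]["pose"])[:3,3];d=atz(c,uv,0)-o;d/=np.linalg.norm(d);M=np.eye(3)-np.outer(d,d);A+=M;b+=M@o
    return np.linalg.solve(A,b)
def crop(im,x,y,w,h,s,pts=[]):
    o=cv2.resize(im[y:y+h,x:x+w],None,fx=s,fy=s,interpolation=cv2.INTER_CUBIC)
    for p,col in pts: cv2.circle(o,tuple(int(round(v)) for v in ((p[0]-x+.5)*s,(p[1]-y+.5)*s)),1,col,-1)
    return o
E
cat > ov.py <<'E'
from h import *
import sys
ax=np.array([float(sys.argv[1]),float(sys.argv[2])]);yaw=float(sys.argv[3]);out=sys.argv[4]
def P(r,a,z): a=np.radians(a+yaw);return [ax[0]+r*np.cos(a),ax[1]+r*np.sin(a),z]
pts=[]
g=np.degrees(np.arcsin(40/118))
for z in(.052,.080):
    for a in np.arange(180+g,540-g,4): pts.append((P(.118,a,z),(0,255,0)))
for a in(180+g,180-g):
    for z in np.arange(.021,.093,.006): pts.append((P(.118,a,z),(0,0,255)))
for a in range(0,360,5): pts.append((P(.134,a,.021),(255,0,0)));pts.append((P(.021,a,.201),(255,0,255)))
for r,z in((.118,.211),(.151,.2),(.163,.215),(.118,.03),(.151,.07)): pts.append((P(r,105,z),(0,255,255)))
o=[]
for c,b in(("scene",(225,115,115,110)),("top",(255,115,125,120))):
    im=capture(c); o.append(crop(im,*b,5 if 0 else 3.4,[]));o.append(crop(im,*b,3.4,[(proj(c,p)[0],k) for p,k in pts]))
w=max(i.shape[1] for i in o)
h=max(i.shape[0] for i in o)
o=[cv2.copyMakeBorder(i,0,h-i.shape[0],0,w-i.shape[1],0) for i in o]
im=np.vstack([np.hstack(o[:2]),np.hstack(o[2:])]);f=min(800/im.shape[1],600/im.shape[0],1)
cv2.imwrite(out,im if f==1 else cv2.resize(im,None,fx=f,fy=f))
E
python3 - <<'E'
from h import *
print("knob",tri({"scene":(282,131),"top":(331.5,160)}))
for c in("scene","top"):
    for t in ("carousel_knob","salt_shaker","mixing_bowl","scoop"):
        if t=="salt_shaker": continue
    
capture("scene");capture("top")
for c in("scene","top"):
  for t in("carousel_knob","mixing_bowl","salt_shaker","rack_spice_07","garlic","scoop"):
    for d in regions_of(c,t)[:3]:
        v,u=np.nonzero(d["mask"]);
        if len(u): print(c,t,round(d["p"],2),u.min(),u.max(),v.min(),v.max(),round(u.mean(),1),round(v.mean(),1))
E
python3 ov.py .568 .003 -3 pics/ov1.png
```

```text
knob [ 0.57461671 -0.00326751  0.19994647]
scene carousel_knob 0.58 263 278 134 162 270.6 147.9
scene carousel_knob 0.52 232 326 157 221 279.1 197.3
scene carousel_knob 0.49 275 290 125 144 282.4 134.3
scene mixing_bowl 0.71 209 267 262 318 238.0 289.8
scene salt_shaker 0.83 284 299 169 195 291.6 182.7
scene rack_spice_07 0.72 286 305 131 166 295.5 148.7
scene rack_spice_07 0.71 258 272 161 191 266.5 177.7
scene garlic 0.67 303 320 258 276 311.8 267.4
scene garlic 0.24 152 183 217 258 167.8 237.1
scene scoop 0.71 208 225 233 253 216.4 244.3
scene scoop 0.66 250 268 169 210 259.2 197.3
scene scoop 0.63 309 329 294 333 319.2 318.8
top carousel_knob 0.74 339 366 157 180 352.2 168.6
top mixing_bowl 0.77 161 208 200 247 184.6 223.7
top salt_shaker 0.47 299 316 186 202 307.3 194.1
top rack_spice_07 0.89 284 304 158 179 294.4 168.6
top rack_spice_07 0.62 340 364 158 180 352.2 168.8
top garlic 0.64 241 255 249 263 248.5 256.2
top scoop 0.67 259 270 178 193 264.7 185.5
top scoop 0.65 199 211 281 295 204.7 288.5
top scoop 0.46 214 238 80 120 226.0 100.5
```

View pics/ov1.png

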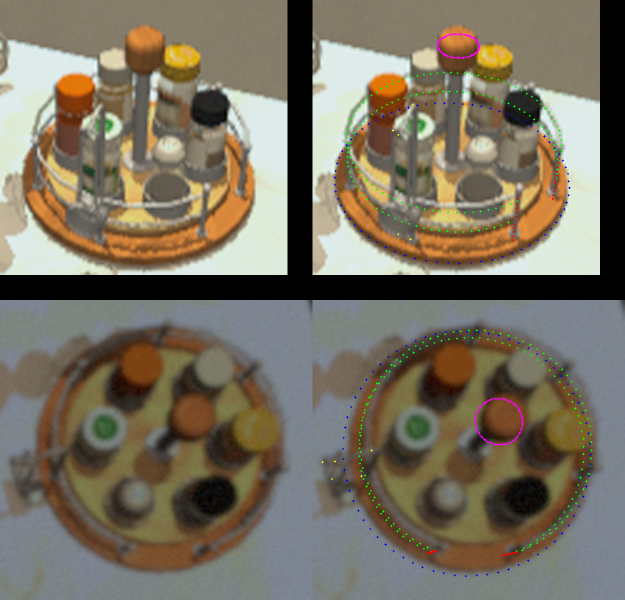

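Top crop: the disc is centred near (160,447), the knob at (193,415) and the opening posts near (125,547) and (208,548). The overlay needs shifting by about +6 mm in x and -5 mm in y; yaw is near -3.

```bash
sed -i 's/^o=\[\]/o=[]; S=6.3/; s/^    im=capture.*/    im=capture(c); o.append(crop(im,*b,S,[(proj(c,p)[0],k) for p,k in pts]))/; s/^im=np.vstack.*f=/im=np.hstack(o);f=/' ov.py
sed -i 's/(225,115,115,110)/(227,117,110,110)/;s/(255,115,125,120)/(256,120,120,110)/;s/S=6.3/S=3.45/' ov.py
sed -i 's/a in np.arange(180+g,540-g,4)/a in np.arange(180+g,540-g,12)/;s/range(0,360,5)/range(0,360,15)/' ov.py
python3 ov.py .5745 -.003 -3 pics/ov2.png
python3 - <<'E'
from h import *
t=capture("top");s=capture("scene")
def blob(im,lo,hi,box):
    x,y,w,h=box;m=cv2.inRange(cv2.cvtColor(im[y:y+h,x:x+w],cv2.COLOR_BGR2HSV),lo,hi)
    n,l,st,ce=cv2.connectedComponentsWithStats(m);i=1+st[1:,4].argmax();return st[i],ce[i]+[x,y]
print(t[160,331],s[134,282],t[168,309])
# bowl: mask centre at mid-rim height
for c in("scene","top"):
    d=regions_of(c,"mixing_bowl")[0]["mask"].astype(np.uint8);v,u=np.nonzero(d)
    print(c,u.min(),u.max(),v.min(),v.max(),atz(c,((u.min()+u.max()+1)/2,(v.min()+v.max()+1)/2),.059))
from scipy.optimize import least_squares
# bowl silhouettes: fit centre
def sil(c,xy):
    a=np.arange(0,2*np.pi,.1);P=[[xy[0]+r*np.cos(k),xy[1]+r*np.sin(k),z] for r,z in((.0625,.059),(.05,.02),(.04,0)) for k in a];q=proj(c,P)
    return np.array([q[:,0].min(),q[:,0].max(),q[:,1].min(),q[:,1].max()])
ob={}
for c in("scene","top"):
    d=regions_of(c,"mixing_bowl")[0]["mask"];v,u=np.nonzero(d);ob[c]=np.array([u.min(),u.max()+1,v.min(),v.max()+1])-.5
r=least_squares(lambda x:np.hstack([sil(c,x)-ob[c] for c in ob]),[.45,.34]);print(r.x,r.fun.round(1))
E
```

```text
[ 39  76 125] [ 47 100 160] [ 59  96 125]
scene 209 266 263 318 [0.43871985 0.36059935 0.059     ]
top 161 208 200 247 [0.44464193 0.35200332 0.059     ]
[0.44571453 0.35358926] [-0.9  0.6 -0.4 -0.2 -0.3  0.1 -0.1  0.6]
```

View pics/ov2.png

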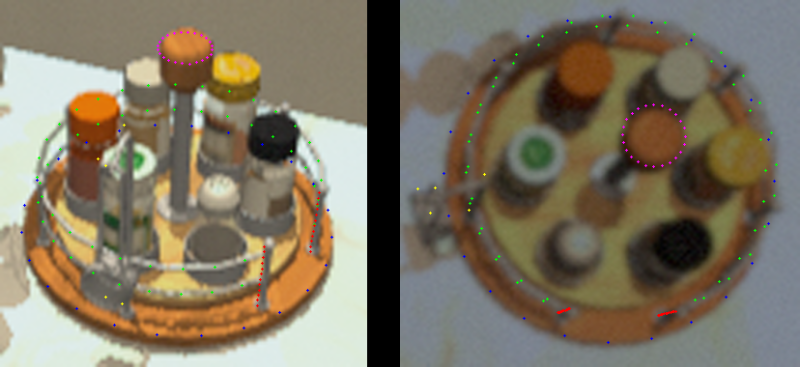

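Run:
```python
from h import *
ax=np.array([.5745,-.003]);ims=[]
def P(r,a,z): a=np.radians(a);return [ax[0]+r*np.cos(a),ax[1]+r*np.sin(a),z]
for c,b in(("scene",(235,145,60,80)),("top",(252,150,50,67))):
    im=capture(c);pts=[]
    for yaw,col in((-3,(0,0,255)),(1,(0,255,0))):
        for r,z in((.118,.211),(.118,.1),(.139,.2),(.151,.2),(.163,.215),(.151,.091),(.151,.070)): pts.append((proj(c,P(r,105+yaw,z))[0],col))
    i=crop(im,*b,7.4 if c=="scene" else 7.4,pts);ims.append(cv2.copyMakeBorder(i,0,592-i.shape[0] if i.shape[0]<592 else 0,0,0,0)[:592])
im=np.hstack(ims)[:, :800];cv2.imwrite("pics/hook.png",im)
s=tri({"scene":(291.5,174),"top":(308.5,192.5)});print("salt",s,np.degrees(np.arctan2(s[1]-ax[1],s[0]-ax[0])),np.hypot(*(s[:2]-ax)))
for c,uv in(("scene",(291.5,174)),("top",(308.5,192.5))):
    s=atz(c,uv,.12);print(s,np.degrees(np.arctan2(s[1]-ax[1],s[0]-ax[0])),np.hypot(*(s[:2]-ax)))
```

```text
salt [0.51208859 0.03954124 0.11646548] 145.72064383404603 0.07553106338436714
[0.51070932 0.04338204 0.12      ] 143.97919959014718 0.07887043044432376
[0.51115735 0.03975638 0.12      ] 145.98059179569316 0.0764225033274881
```

View pics/hook.png

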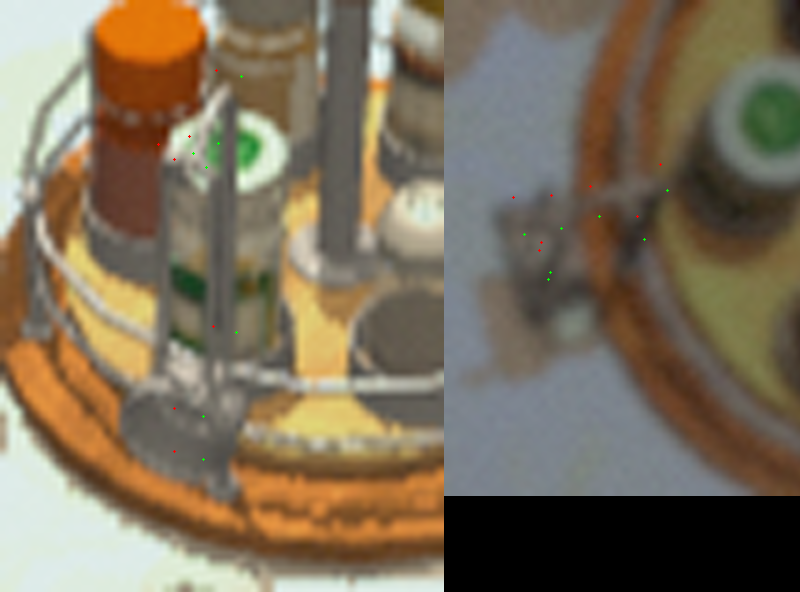

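The hook lies midway between the two candidate yaws (post near (228,85) scene, hook arm near (620,190) top), so yaw ≈ -1.5°, hook direction 103.5°, front 178.5°. Salt is at about 145.5°.

```bash
cat > plan.py <<'E'
# usage: plan.py opening x,y,z,az,nrows ...   (tool down; shift in the pre-turn axes)
import sys,json,numpy as np
from rig import readout
from scipy.spatial.transform import Rotation as R
def rotdown(az):
    a=np.radians(az);return np.c_[[-np.sin(a),np.cos(a),0],[np.cos(a),np.sin(a),0],[0,0,-1]]
def rows(wps,op,start=None):
    s=readout.read_state();p=np.array(s["position"]);Rm=np.array(s["tcp_rot"])
    if start: p,Rm=start
    out=[]
    for x,y,z,T,n in wps:
        T=rotdown(T) if np.isscalar(T) else T
        rv=R.from_matrix(Rm.T@T).as_rotvec();dp=(np.array([x,y,z])-p)/n
        for i in range(int(n)):
            out.append([round(v,2) for v in np.degrees(rv/n)]+[round(v,2) for v in Rm.T@dp*100]+[op]);p=p+dp;Rm=Rm@R.from_rotvec(rv/n).as_matrix()
    while len(out)%5: out.append([0]*6+[op])
    for i in range(0,len(out),5): print(json.dumps([out[i:i+5]]))
if __name__=="__main__":
    rows([[float(v) for v in a.split(",")] for a in sys.argv[2:]],float(sys.argv[1]))
E
python3 plan.py 1 .19,-.36,.24,-28,5 .2,-.33,.26,5,4 .285,-.27,.26,47,6
```

```text
[[[-0.0, -0.0, -8.5, 1.17, -4.44, -0.91, 1.0], [-0.0, -0.0, -8.5, 1.82, -4.22, -0.91, 1.0], [-0.0, -0.0, -8.5, 2.42, -3.91, -0.91, 1.0], [-0.0, -0.0, -8.5, 2.97, -3.51, -0.91, 1.0], [-0.0, -0.0, -8.5, 3.46, -3.03, -0.91, 1.0]]]
[[[-0.0, 0.0, -8.25, 0.78, -0.13, -0.5, 1.0], [-0.0, 0.0, -8.25, 0.79, -0.02, -0.5, 1.0], [-0.0, 0.0, -8.25, 0.78, 0.1, -0.5, 1.0], [-0.0, 0.0, -8.25, 0.76, 0.21, -0.5, 1.0], [0.0, 0.0, -7.0, 0.87, 1.5, -0.0, 1.0]]]
[[[0.0, 0.0, -7.0, 0.68, 1.59, -0.0, 1.0], [0.0, 0.0, -7.0, 0.48, 1.67, -0.0, 1.0], [0.0, 0.0, -7.0, 0.28, 1.71, -0.0, 1.0], [0.0, 0.0, -7.0, 0.07, 1.73, -0.0, 1.0], [0.0, 0.0, -7.0, -0.14, 1.73, -0.0, 1.0]]]
```

Emit:
send_rows:
  moves:
    - [[0,0,-8.5,1.2,-4.4,-0.9,1],[0,0,-8.5,1.8,-4.2,-0.9,1],[0,0,-8.5,2.4,-3.9,-0.9,1],[0,0,-8.5,3.0,-3.5,-0.9,1],[0,0,-8.5,3.5,-3.0,-0.9,1]]

```text
time_s: 2.8
position: [0.1906, -0.3587, 0.2396]
tcp_rot: [[0.464, 0.886, 0.0], [0.886, -0.464, -0.0], [-0.0, 0.0, -1.0]]
force: [0.4, 0.1, 1.2]
opening: 0.998
```

Emit:
send_rows:
  moves:
    - [[0,0,-8.3,0.8,-0.1,-0.5,1],[0,0,-8.3,0.8,0,-0.5,1],[0,0,-8.2,0.8,0.1,-0.5,1],[0,0,-8.2,0.8,0.2,-0.5,1],[0,0,-7,0.9,1.5,0,1]]

```text
time_s: 3.3
position: [0.2154, -0.32, 0.2602]
tcp_rot: [[-0.212, 0.977, 0.0], [0.977, 0.212, -0.002], [-0.002, -0.0, -1.0]]
force: [-0.3, -0.5, -1.3]
opening: 0.996
```

Emit:
send_rows:
  moves:
    - [[0,0,-7,0.7,1.6,0,1],[0,0,-7,0.5,1.7,0,1],[0,0,-7,0.3,1.7,0,1],[0,0,-7,0.1,1.7,0,1],[0,0,-7,-0.1,1.7,0,1]]

```text
time_s: 3.8
position: [0.2861, -0.2683, 0.2596]
tcp_rot: [[-0.735, 0.678, 0.0], [0.678, 0.735, -0.0], [-0.001, -0.0, -1.0]]
force: [0.1, 0.1, -0.5]
opening: 0.999
```

```bash
python3 plan.py 0.3 .39,-.05,.26,40,6 .5393,.1438,.27,13.5,6 .5393,.1438,.22,13.5,3
```

```text
[[[-0.0, 0.01, 1.22, 1.19, 3.85, -0.01, 0.3], [-0.0, 0.01, 1.22, 1.28, 3.82, -0.01, 0.3], [-0.0, 0.01, 1.22, 1.36, 3.79, -0.01, 0.3], [-0.0, 0.01, 1.22, 1.44, 3.76, -0.01, 0.3], [-0.0, 0.01, 1.22, 1.52, 3.73, -0.01, 0.3]]]
[[[-0.0, 0.01, 1.22, 1.6, 3.7, -0.01, 0.3], [0.0, -0.0, 4.42, 0.87, 3.98, -0.17, 0.3], [0.0, -0.0, 4.42, 1.18, 3.9, -0.17, 0.3], [0.0, -0.0, 4.42, 1.48, 3.8, -0.17, 0.3], [0.0, -0.0, 4.42, 1.76, 3.68, -0.17, 0.3]]]
[[[0.0, -0.0, 4.42, 2.04, 3.53, -0.17, 0.3], [0.0, -0.0, 4.42, 2.31, 3.36, -0.17, 0.3], [-0.0, 0.0, 0.0, 0.0, -0.0, 1.67, 0.3], [-0.0, 0.0, 0.0, 0.0, -0.0, 1.67, 0.3], [-0.0, 0.0, 0.0, 0.0, -0.0, 1.67, 0.3]]]
```

Emit:
send_rows:
  moves:
    - [[0,0,1.2,1.2,3.85,0,0.3],[0,0,1.2,1.3,3.8,0,0.3],[0,0,1.2,1.35,3.8,0,0.3],[0,0,1.2,1.45,3.75,0,0.3],[0,0,1.2,1.5,3.75,0,0.3]]

```text
time_s: 4.3
position: [0.3732, -0.0857, 0.2597]
tcp_rot: [[-0.655, 0.755, 0.001], [0.755, 0.655, -0.001], [-0.001, 0.0, -1.0]]
force: [0.7, -0.3, -0.0]
opening: 0.679
```

Emit:
send_rows:
  moves:
    - [[0,0,1.2,1.6,3.7,0,0.3],[0,0,4.4,0.9,4.0,-0.2,0.3],[0,0,4.4,1.2,3.9,-0.2,0.3],[0,0,4.4,1.5,3.8,-0.2,0.3],[0,0,4.4,1.8,3.7,-0.2,0.3]]

```text
time_s: 4.8
position: [0.4905, 0.0809, 0.2677]
tcp_rot: [[-0.376, 0.927, 0.001], [0.927, 0.376, -0.0], [-0.001, 0.0, -1.0]]
force: [0.3, -0.2, 0.6]
opening: 0.648
```

Emit:
send_rows:
  moves:
    - [[0,0,4.4,2.0,3.5,-0.2,0.3],[0,0,4.4,2.3,3.4,-0.2,0.3],[0,0,0,0,0,1.0,0.3],[0,0,0,0,0,1.0,0.3],[0,0,0,0,0,1.0,0.3]]

```text
time_s: 5.3
position: [0.5385, 0.1426, 0.2401]
tcp_rot: [[-0.232, 0.973, -0.002], [0.973, 0.232, -0.001], [-0.0, -0.002, -1.0]]
force: [-0.4, 0.3, -0.0]
opening: 0.65
```

```bash
python3 - <<'E'
from h import *
s=readout.read_state();p=s["position"];R=s["tcp_rot"];print(p.round(4),R[:,1].round(3),s["joint_positions"].round(1))
a,b=capture("scene"),capture("top")
o=[crop(a,225,60,95,150,3.9),crop(b,230,110,105,150,3.9)]
cv2.imwrite("pics/pre.png",np.hstack(o))
E
python3 plan.py 0.3 .5393,.1438,.157,13.5,7
```

```text
[0.5385 0.1426 0.2401] [ 0.973  0.232 -0.002] [  3.4  22.1  88.7  -0.   69.4 -10.1]
[[[-0.04, -0.01, -0.02, 0.02, 0.04, 1.18, 0.3], [-0.04, -0.01, -0.02, 0.02, 0.04, 1.18, 0.3], [-0.04, -0.01, -0.02, 0.02, 0.04, 1.18, 0.3], [-0.04, -0.01, -0.02, 0.02, 0.03, 1.18, 0.3], [-0.04, -0.01, -0.02, 0.02, 0.03, 1.18, 0.3]]]
[[[-0.04, -0.01, -0.02, 0.02, 0.03, 1.18, 0.3], [-0.04, -0.01, -0.02, 0.02, 0.03, 1.18, 0.3], [0, 0, 0, 0, 0, 0, 0.3], [0, 0, 0, 0, 0, 0, 0.3], [0, 0, 0, 0, 0, 0, 0.3]]]
```

View pics/pre.png

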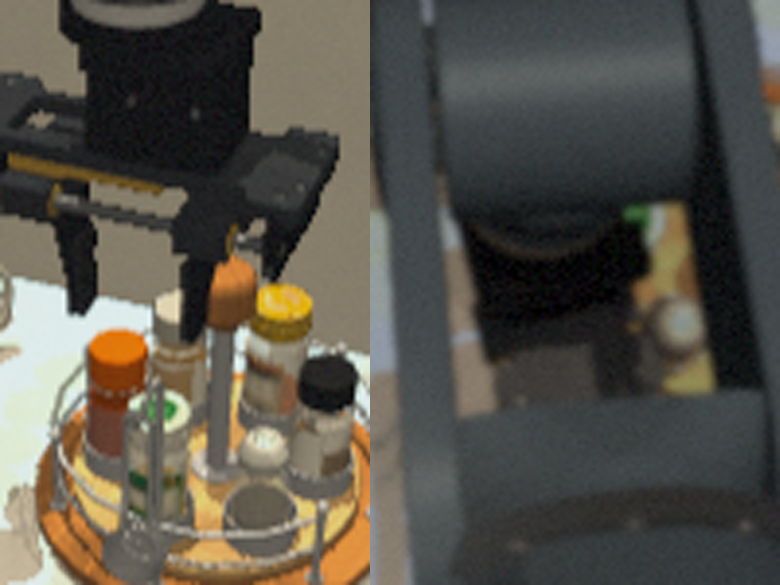

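Gripper straddles the hook (fingertips near (80,300) and (195,330), hook tip near (157,385)). Descending.

Emit:
send_rows:
  moves:
    - [[0,0,0,0.1,0.1,1.0,0.3],[0,0,0,0,0,1.0,0.3],[0,0,0,0,0,1.0,0.3],[0,0,0,0,0,1.0,0.3],[0,0,0,0,0,1.0,0.3]]

```text
time_s: 5.9
position: [0.5405, 0.1444, 0.1904]
tcp_rot: [[-0.232, 0.973, -0.0], [0.973, 0.232, -0.0], [0.0, -0.0, -1.0]]
force: [0.1, 0.4, -1.1]
opening: 0.655
```

Emit:
send_rows:
  moves:
    - [[0,0,0,0,0,1.1,0.3],[0,0,0,0,0,1.1,0.3],[0,0,0,0,0,1.1,0.3],[0,0,0,0,0,0,0.3],[0,0,0,0,0,0,0.3]]

```text
time_s: 6.4
position: [0.5406, 0.1446, 0.158]
tcp_rot: [[-0.232, 0.973, -0.001], [0.973, 0.232, -0.0], [0.0, -0.001, -1.0]]
force: [-1.1, -0.6, -0.0]
opening: 0.65
```

Run:
```python
from h import *
s=readout.read_state();p=s["position"];R=s["tcp_rot"];print(p.round(4),s["force"])
a=capture("scene")
g=p-R[:,2]*.019
pts=[(proj("scene",g+R[:,1]*k)[0],(0,0,255)) for k in(-.028,0,.028)]
cv2.imwrite("pics/at.png",crop(a,235,100,80,90,6.5,pts))
```

```text
[0.5406 0.1446 0.158 ] [-1.12469329 -0.61624193 -0.0318875 ]
```

View pics/at.png

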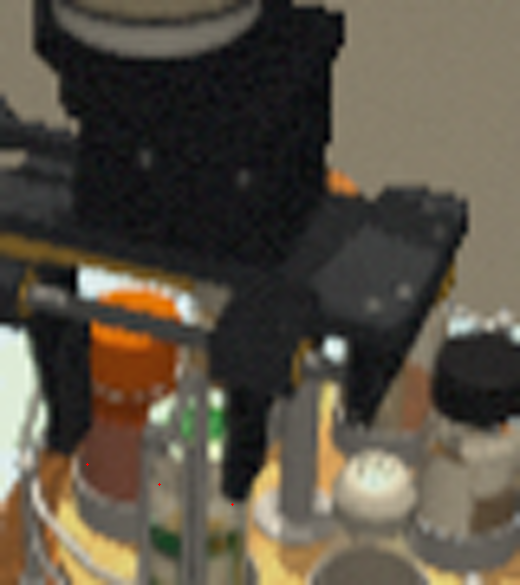

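The handle loop (x≈145–195) is between the fingers. Closing.

Emit:
send_rows:
  moves:
    - [[0,0,0,0,0,0,-0.3],[0,0,0,0,0,0,-0.4],[0,0,0,0,0,0,-0.6],[0,0,0,0,0,0,-1],[0,0,0,0,0,0,-1]]

```text
time_s: 6.95
position: [0.5402, 0.1444, 0.1584]
tcp_rot: [[-0.232, 0.973, -0.001], [0.973, 0.232, -0.0], [0.0, -0.001, -1.0]]
force: [-2.2, -1.5, 0.5]
opening: 0.282
```

Emit:
send_rows:
  moves:
    - [[0,0,0,0,0,0,-1],[0,0,0,0,0,0,-1],[0,0,0,0,0,0,-1],[0,0,0,0,0,0,-1],[0,0,0,0,0,0,-1]]

```text
time_s: 7.45
position: [0.5393, 0.1444, 0.1582]
tcp_rot: [[-0.232, 0.973, -0.003], [0.973, 0.232, -0.0], [0.0, -0.003, -1.0]]
force: [-4.9, -1.7, 3.8]
opening: 0.209
```

Emit:
send_rows:
  moves:
    - [[0,0,0,0,0,-0.5,-1],[0,0,0,0,0,-0.5,-1],[0,0,0,0,0,-0.5,-1],[0,0,0,0,0,-0.5,-1],[0,0,0,0,0,-0.4,-1]]

```text
time_s: 7.95
position: [0.5385, 0.1443, 0.1817]
tcp_rot: [[-0.232, 0.973, -0.005], [0.973, 0.232, -0.001], [0.001, -0.005, -1.0]]
force: [-4.7, -1.2, -7.2]
opening: 0.21
```

Emit:
send_rows:
  moves:
    - [[0,0,0,0,0,0,-1],[0,0,0,0.5,0,0,-1],[0,0,0,1.0,0,0,-1],[0,0,0,1.5,0,0,-1],[0,0,0,2.0,0,0,-1]]

```text
time_s: 8.45
position: [0.5324, 0.1941, 0.184]
tcp_rot: [[-0.23, 0.973, 0.008], [0.973, 0.23, 0.002], [0.0, 0.008, -1.0]]
force: [-0.1, -0.1, -0.8]
opening: 0.21
```

Emit:
send_rows:
  moves:
    - [[0,0,0,2.0,0,0,-1],[0,0,0,2.0,0,0,-1],[0,0,0,0,0,0,-1],[0,0,0,0,0,0,-1],[0,0,0,0,0,0,-1]]

```text
time_s: 8.95
position: [0.521, 0.232, 0.183]
tcp_rot: [[-0.232, 0.973, 0.003], [0.973, 0.232, 0.0], [-0.0, 0.003, -1.0]]
force: [0.1, -0.0, -0.5]
opening: 0.208
```

Run:
```python
from h import *
a=capture("scene");capture("top")
cv2.imwrite("pics/lift.png",crop(a,180,70,150,150,4))
for d in spot_in("scene","scoop"): print(d)
```

```text
{'location': [0.5293, 0.2292, 0.1303], 'p': 0.75}
{'location': [0.2734, 0.3098, 0.0362], 'p': 0.7}
{'location': [0.5654, 0.2794, 0.0397], 'p': 0.6}
{'location': [0.5558, 0.0159, 0.041], 'p': 0.36}
```

View pics/lift.png

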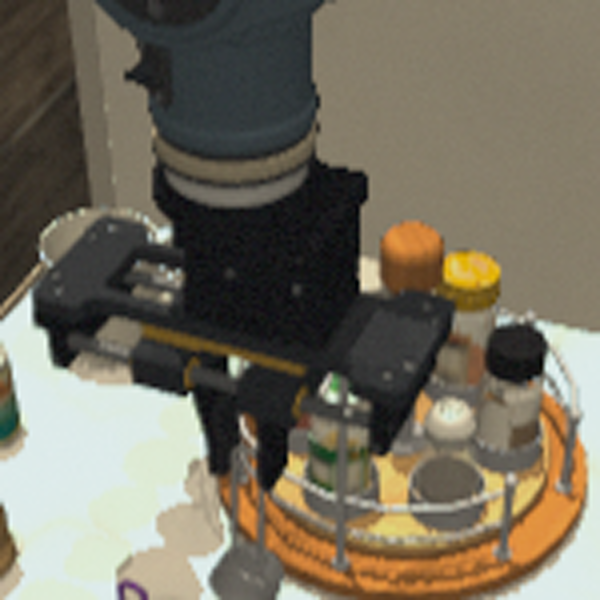

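Scoop gripped and off the hook (cup at (245,570) in the crop). Planning the placing.

Run:
```python
from plan import *
ty=lambda t:rotdown(-51.6)@R.from_euler('y',t,degrees=True).as_matrix()
rows([(.48,.28,.25,-10,4),(.404,.3207,.25,-51.6,6),(.404,.3207,.19,ty(40),5),(.404,.3207,.11,ty(40),5)],-1)
```

```text
[[[0.01, -0.0, 5.84, 1.41, -0.7, -1.69, -1], [0.01, -0.0, 5.84, 1.33, -0.84, -1.69, -1], [0.01, -0.0, 5.84, 1.24, -0.97, -1.69, -1], [0.01, -0.0, 5.84, 1.14, -1.09, -1.69, -1], [0.0, 0.0, 6.93, 0.45, -1.37, 0.0, -1]]]
[[[0.0, 0.0, 6.93, 0.28, -1.41, 0.0, -1], [0.0, 0.0, 6.93, 0.11, -1.43, 0.0, -1], [0.0, 0.0, 6.93, -0.07, -1.44, 0.0, -1], [0.0, 0.0, 6.93, -0.24, -1.42, 0.0, -1], [0.0, 0.0, 6.93, -0.41, -1.38, 0.0, -1]]]
[[[0.0, 8.0, -0.0, -0.0, 0.0, 1.2, -1], [0.0, 8.0, -0.0, -0.17, 0.0, 1.19, -1], [0.0, 8.0, -0.0, -0.33, 0.0, 1.15, -1], [0.0, 8.0, -0.0, -0.49, 0.0, 1.1, -1], [0.0, 8.0, -0.0, -0.64, 0.0, 1.02, -1]]]
[[[-0.0, 0.0, 0.0, -1.03, 0.0, 1.23, -1], [-0.0, 0.0, 0.0, -1.03, 0.0, 1.23, -1], [-0.0, 0.0, 0.0, -1.03, 0.0, 1.23, -1], [-0.0, 0.0, 0.0, -1.03, 0.0, 1.23, -1], [-0.0, 0.0, 0.0, -1.03, 0.0, 1.23, -1]]]
```

Emit:
send_rows:
  moves:
    - [[0,0,5.8,1.4,-0.7,-1.7,-1],[0,0,5.8,1.3,-0.8,-1.7,-1],[0,0,5.8,1.2,-1.0,-1.7,-1],[0,0,5.8,1.1,-1.1,-1.7,-1],[0,0,6.9,0.5,-1.4,0,-1]]

```text
time_s: 9.6
position: [0.4686, 0.2875, 0.253]
tcp_rot: [[0.292, 0.956, 0.006], [0.956, -0.292, 0.003], [0.004, 0.005, -1.0]]
force: [0.3, 0.4, -0.3]
opening: 0.211
```

Emit:
send_rows:
  moves:
    - [[0,0,6.9,0.3,-1.4,0,-1],[0,0,6.9,0.1,-1.4,0,-1],[0,0,6.9,-0.1,-1.4,0,-1],[0,0,6.9,-0.2,-1.4,0,-1],[0,0,6.9,-0.4,-1.4,0,-1]]

```text
time_s: 10.1
position: [0.4037, 0.3199, 0.2504]
tcp_rot: [[0.783, 0.622, 0.0], [0.622, -0.783, 0.0], [0.0, 0.0, -1.0]]
force: [0.8, -0.1, -0.6]
opening: 0.211
```

Emit:
send_rows:
  moves:
    - [[0,8,0,0,0,1.2,-1],[0,8,0,-0.2,0,1.2,-1],[0,8,0,-0.3,0,1.2,-1],[0,8,0,-0.5,0,1.1,-1],[0,8,0,-0.6,0,1.0,-1]]

```text
time_s: 10.6
position: [0.3956, 0.3365, 0.2041]
tcp_rot: [[0.664, 0.654, 0.361], [0.546, -0.755, 0.364], [0.511, -0.044, -0.859]]
force: [-0.7, 1.3, 0.3]
opening: 0.212
```

Run:
```python
from plan import *
from h import *
ty=lambda t:rotdown(-51.6)@R.from_euler('y',t,degrees=True).as_matrix()
s=readout.read_state();print(s["position"],s["tcp_rot"].round(3).tolist(),s["joint_positions"].round(0),s["opening"])
rows([(.404,.3207,.1,ty(40),5),(.404,.3207,.086,ty(40),2)],-1)
a=capture("scene");b=capture("top")
p=s["position"];Rm=s["tcp_rot"];pt=[(proj("scene",p+Rm[:,2]*.067)[0],(0,0,255))]
cv2.imwrite("pics/above.png",np.hstack([crop(a,170,150,110,180,3.3,pt),crop(b,130,130,130,180,3.3,[(proj("top",p+Rm[:,2]*.067)[0],(0,0,255))])]))
```

```text
[0.39562071 0.33645126 0.204098  ] [[0.664, 0.654, 0.361], [0.546, -0.755, 0.364], [0.511, -0.044, -0.859]] [ 19.  13. 122.  38.  21.  37.] 0.21162020440289728
[[[-0.71, 1.86, 0.12, -1.12, 0.44, 1.73, -1], [-0.71, 1.86, 0.12, -1.18, 0.42, 1.7, -1], [-0.71, 1.86, 0.12, -1.23, 0.4, 1.67, -1], [-0.71, 1.86, 0.12, -1.29, 0.38, 1.63, -1], [-0.71, 1.86, 0.12, -1.34, 0.37, 1.59, -1]]]
[[[-0.0, -0.0, 0.0, -0.45, 0.0, 0.54, -1], [-0.0, -0.0, 0.0, -0.45, 0.0, 0.54, -1], [0, 0, 0, 0, 0, 0, -1], [0, 0, 0, 0, 0, 0, -1], [0, 0, 0, 0, 0, 0, -1]]]
```

View pics/above.png

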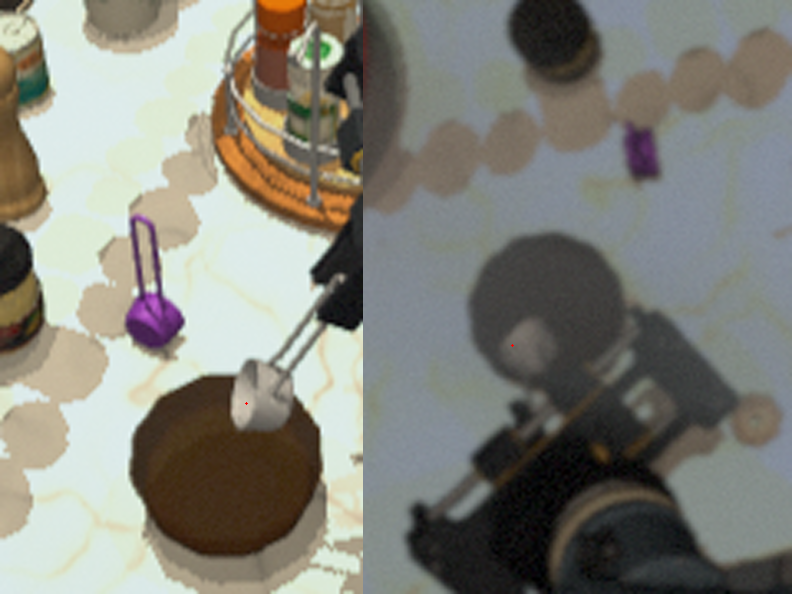

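Cup hangs over the bowl, but a 40° tilt brings the wrist near its singularity (J5=21). I'll use a ~12° lean instead.

Run:
```python
from plan import *
ty=lambda t:rotdown(-51.6)@R.from_euler('y',t,degrees=True).as_matrix()
rows([(.4254,.3374,.2,ty(12),5),(.4254,.3374,.115,ty(12),5)],-1)
```

```text
[[[-0.67, -3.71, 0.26, 0.36, 0.38, 0.28, -1], [-0.67, -3.71, 0.26, 0.38, 0.37, 0.26, -1], [-0.67, -3.71, 0.26, 0.4, 0.37, 0.24, -1], [-0.67, -3.71, 0.26, 0.41, 0.36, 0.22, -1], [-0.67, -3.71, 0.26, 0.43, 0.36, 0.2, -1]]]
[[[-0.0, -0.0, -0.0, -0.35, -0.0, 1.66, -1], [-0.0, -0.0, -0.0, -0.35, -0.0, 1.66, -1], [-0.0, -0.0, -0.0, -0.35, -0.0, 1.66, -1], [-0.0, -0.0, -0.0, -0.35, -0.0, 1.66, -1], [-0.0, -0.0, -0.0, -0.35, -0.0, 1.66, -1]]]
```

Emit:
send_rows:
  moves:
    - [[-0.7,-3.7,0.3,0.4,0.4,0.3,-1],[-0.7,-3.7,0.3,0.4,0.4,0.3,-1],[-0.7,-3.7,0.3,0.4,0.4,0.2,-1],[-0.7,-3.7,0.3,0.4,0.4,0.2,-1],[-0.7,-3.7,0.3,0.4,0.4,0.2,-1]]

```text
time_s: 11.2
position: [0.4303, 0.3373, 0.2033]
tcp_rot: [[0.766, 0.619, 0.174], [0.605, -0.786, 0.129], [0.216, 0.007, -0.976]]
force: [0.8, 0.1, -0.4]
opening: 0.211
```

Run:
```python
from plan import *
ty=lambda t:rotdown(-51.6)@R.from_euler('y',t,degrees=True).as_matrix()
s=readout.read_state();print(s["joint_positions"].round(0))
rows([(.4254,.3374,.115,ty(12),5)],-1)
```

```text
[ 25.  19. 103.   3.  46.  74.]
[[[0.08, -0.1, -0.02, -0.46, -0.07, 1.71, -1], [0.08, -0.1, -0.02, -0.45, -0.07, 1.71, -1], [0.08, -0.1, -0.02, -0.45, -0.07, 1.71, -1], [0.08, -0.1, -0.02, -0.45, -0.07, 1.71, -1], [0.08, -0.1, -0.02, -0.44, -0.06, 1.71, -1]]]
```

Emit:
send_rows:
  moves:
    - [[0,0,0,-0.45,-0.1,1.7,-1],[0,0,0,-0.45,-0.1,1.7,-1],[0,0,0,-0.45,-0.1,1.7,-1],[0,0,0,-0.45,0,1.7,-1],[0,0,0,-0.45,0,1.7,-1]]

```text
time_s: 11.7
position: [0.4256, 0.338, 0.1143]
tcp_rot: [[0.765, 0.62, 0.175], [0.606, -0.785, 0.132], [0.219, 0.005, -0.976]]
force: [0.1, 0.6, -1.1]
opening: 0.209
```

Emit:
send_rows:
  moves:
    - [[0,0,0,-0.1,0,0.4,-1],[0,0,0,-0.1,0,0.4,-1],[0,0,0,-0.1,0,0.4,-1],[0,0,0,-0.05,0,0.2,-1],[0,0,0,0,0,0,-1]]

```text
time_s: 12.2
position: [0.4233, 0.338, 0.0999]
tcp_rot: [[0.765, 0.621, 0.172], [0.607, -0.784, 0.134], [0.218, 0.002, -0.976]]
force: [-0.2, -0.6, -0.5]
opening: 0.21
```

Emit:
send_rows:
  moves:
    - [[0,0,0,-0.05,0,0.15,-1],[0,0,0,0,0,0.1,-1],[0,0,0,0,0,0.1,-1],[0,0,0,0,0,0,-1],[0,0,0,0,0,0,-1]]

```text
time_s: 12.7
position: [0.4232, 0.3381, 0.0961]
tcp_rot: [[0.765, 0.621, 0.171], [0.607, -0.784, 0.134], [0.217, 0.001, -0.976]]
force: [0.2, -0.0, 0.2]
opening: 0.209
```

Run:
```python
from h import *
a=capture("scene");b=capture("top")
cv2.imwrite("pics/inb.png",np.hstack([crop(a,170,200,120,140,3.2),crop(b,130,170,120,140,3.2)]))
```

```text
(no output)
```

View pics/inb.png

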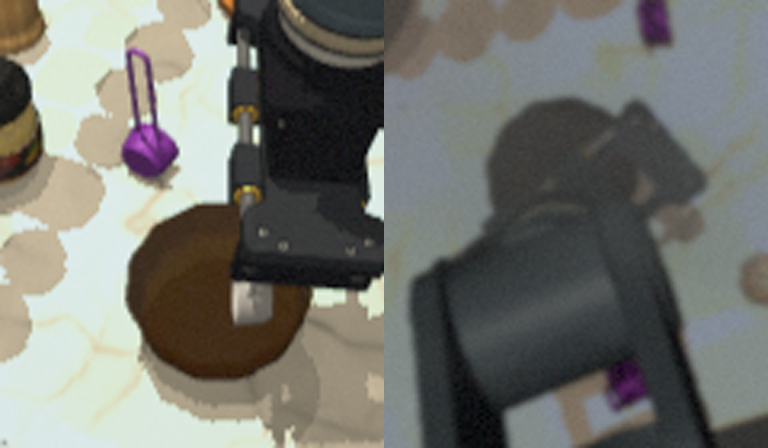

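Cup is inside the bowl at (250,300). Lower slightly until contact, then release.

Emit:
send_rows:
  moves:
    - [[0,0,0,0,0,0.1,-1],[0,0,0,0,0,0.1,-1],[0,0,0,0,0,0.1,-1],[0,0,0,0,0,0,-1],[0,0,0,0,0,0,-1]]

```text
time_s: 13.3
position: [0.4252, 0.3393, 0.0943]
tcp_rot: [[0.764, 0.621, 0.174], [0.606, -0.784, 0.136], [0.221, 0.002, -0.975]]
force: [-0.3, 0.4, 6.1]
opening: 0.21
```

Contact (6 N). Opening.

Emit:
send_rows:
  moves:
    - [[0,0,0,0,0,-0.1,-1],[0,0,0,0,0,0,-0.5],[0,0,0,0,0,0,-0.4],[0,0,0,0,0,0,-0.2],[0,0,0,0,0,0,0.1]]

```text
time_s: 13.8
position: [0.4234, 0.3382, 0.0939]
tcp_rot: [[0.765, 0.621, 0.171], [0.607, -0.784, 0.134], [0.217, 0.001, -0.976]]
force: [-1.0, -0.2, -0.4]
opening: 0.403
```

Emit:
send_rows:
  moves:
    - [[0,0,0,0,0,0,0.3],[0,0,0,0,0,0,0.3],[0,0,0,0,0,0,0.3],[0,0,0,0,0,0,0.3],[0,0,0,0,0,0,0.3]]

```text
time_s: 14.3
position: [0.4236, 0.3384, 0.0941]
tcp_rot: [[0.765, 0.621, 0.171], [0.607, -0.784, 0.134], [0.217, 0.001, -0.976]]
force: [-0.3, -0.7, 0.4]
opening: 0.648
```

Emit:
send_rows:
  moves:
    - [[0,0,0,0,0,-1.0,0.3],[0,0,0,0,0,-1.5,0.3],[0,0,0,0,0,-2.5,0.3],[0,0,0,0,0,-3.0,0.3],[0,0,0,0,0,-4.0,0.3]]

```text
time_s: 14.8
position: [0.4018, 0.3216, 0.2118]
tcp_rot: [[0.765, 0.621, 0.169], [0.607, -0.784, 0.133], [0.215, 0.001, -0.977]]
force: [0.8, 0.7, 0.1]
opening: 0.65
```

Run:
```python
from h import *
from plan import rows
a=capture("scene");b=capture("top")
for c in("scene","top"):
    print(c,[(round(d["p"],2),np.round(d["location"],3).tolist()) for d in spot_in(c,"scoop")[:4]])
cv2.imwrite("pics/rel.png",np.hstack([crop(a,150,90,200,240,2.0),crop(b,130,120,120,160,3.0)]))
print(readout.read_state()["joint_positions"].round(0))
rows([(.46,.22,.27,-30,5),(.5745,-.003,.27,-10,7),(.5745,-.003,.235,-10,3)],1)
```

```text
scene [(0.64, [0.564, 0.279, 0.041]), (0.62, [0.277, 0.308, 0.038]), (0.56, [0.421, 0.358, 0.045])]
top [(0.44, [0.57, 0.277, 0.037])]
[ 24.  15. 106.   4.  46.  73.]
[[[0.51, -2.51, -4.3, -0.12, 2.31, -1.2, 1], [0.51, -2.51, -4.3, -0.35, 2.28, -1.21, 1], [0.51, -2.51, -4.3, -0.57, 2.24, -1.21, 1], [0.51, -2.51, -4.3, -0.79, 2.18, -1.2, 1], [0.51, -2.51, -4.3, -1.0, 2.1, -1.18, 1]]]
[[[0.0, -0.0, -2.86, -1.94, 3.01, -0.0, 1], [0.0, -0.0, -2.86, -2.09, 2.91, -0.0, 1], [0.0, -0.0, -2.86, -2.23, 2.8, -0.0, 1], [0.0, -0.0, -2.86, -2.37, 2.69, -0.0, 1], [0.0, -0.0, -2.86, -2.5, 2.57, -0.0, 1]]]
[[[0.0, -0.0, -2.86, -2.62, 2.44, -0.0, 1], [0.0, -0.0, -2.86, -2.74, 2.3, -0.0, 1], [0.0, 0.0, 0.0, 0.0, 0.0, 1.17, 1], [0.0, 0.0, 0.0, 0.0, 0.0, 1.17, 1], [0.0, 0.0, 0.0, 0.0, 0.0, 1.17, 1]]]
```

View pics/rel.png

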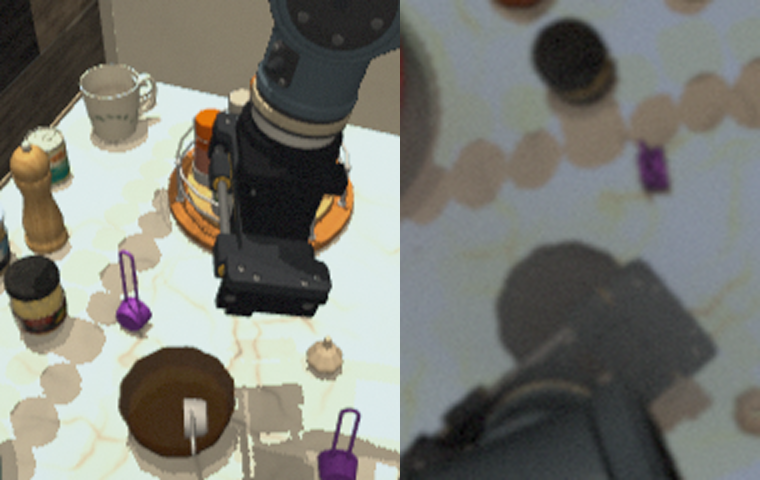

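Scoop rests in the bowl, cup inside at (195,415), handle leaning over the rim. Going to the knob.

Emit:
send_rows:
  moves:
    - [[0.5,-2.5,-4.3,-0.1,2.3,-1.2,1],[0.5,-2.5,-4.3,-0.35,2.3,-1.2,1],[0.5,-2.5,-4.3,-0.6,2.2,-1.2,1],[0.5,-2.5,-4.3,-0.8,2.2,-1.2,1],[0.5,-2.5,-4.3,-1.0,2.1,-1.2,1]]

```text
time_s: 15.5
position: [0.4594, 0.2187, 0.2675]
tcp_rot: [[0.498, 0.867, -0.007], [0.867, -0.498, -0.003], [-0.006, -0.004, -1.0]]
force: [-0.6, -0.2, 0.1]
opening: 0.971
```

Emit:
send_rows:
  moves:
    - [[0,0,-2.9,-1.9,3.0,0,1],[0,0,-2.9,-2.1,2.9,0,1],[0,0,-2.9,-2.2,2.8,0,1],[0,0,-2.9,-2.4,2.7,0,1],[0,0,-2.9,-2.5,2.6,0,1]]

```text
time_s: 16.0
position: [0.5418, 0.0596, 0.2668]
tcp_rot: [[0.265, 0.964, -0.006], [0.964, -0.265, -0.0], [-0.002, -0.005, -1.0]]
force: [0.8, 1.2, 0.3]
opening: 1.003
```

```bash
python3 plan.py 1 .5745,-.003,.255,-10,5 .5745,-.003,.17,-10,10
```

```text
[[[-0.06, 0.02, -1.07, -1.03, 0.96, 0.23, 1.0], [-0.06, 0.02, -1.07, -1.05, 0.94, 0.23, 1.0], [-0.06, 0.02, -1.07, -1.07, 0.92, 0.23, 1.0], [-0.06, 0.02, -1.07, -1.09, 0.9, 0.23, 1.0], [-0.06, 0.02, -1.07, -1.1, 0.88, 0.23, 1.0]]]
[[[0.0, 0.0, 0.0, 0.0, 0.0, 0.85, 1.0], [0.0, 0.0, 0.0, 0.0, 0.0, 0.85, 1.0], [0.0, 0.0, 0.0, 0.0, 0.0, 0.85, 1.0], [0.0, 0.0, 0.0, 0.0, 0.0, 0.85, 1.0], [0.0, 0.0, 0.0, 0.0, 0.0, 0.85, 1.0]]]
[[[0.0, 0.0, 0.0, 0.0, 0.0, 0.85, 1.0], [0.0, 0.0, 0.0, 0.0, 0.0, 0.85, 1.0], [0.0, 0.0, 0.0, 0.0, 0.0, 0.85, 1.0], [0.0, 0.0, 0.0, 0.0, 0.0, 0.85, 1.0], [0.0, 0.0, 0.0, 0.0, 0.0, 0.85, 1.0]]]
```

Emit:
send_rows:
  moves:
    - [[0,0,-1.1,-1.0,1.0,0.2,1],[0,0,-1.1,-1.05,0.95,0.2,1],[0,0,-1.1,-1.1,0.9,0.2,1],[0,0,-1.1,-1.1,0.9,0.2,1],[0,0,-1.1,-1.1,0.9,0.2,1]]

```text
time_s: 16.5
position: [0.5744, -0.0023, 0.2565]
tcp_rot: [[0.173, 0.985, -0.006], [0.985, -0.173, -0.0], [-0.001, -0.006, -1.0]]
force: [-0.9, -1.1, -0.4]
opening: 1.004
```

Emit:
send_rows:
  moves:
    - [[0,0,0,0,0,0.8,1],[0,0,0,0,0,0.8,1],[0,0,0,0,0,0.8,1],[0,0,0,0,0,0.8,1],[0,0,0,0,0,0,1]]

```text
time_s: 17.0
position: [0.5737, -0.0011, 0.2249]
tcp_rot: [[0.173, 0.985, -0.006], [0.985, -0.173, -0.0], [-0.001, -0.005, -1.0]]
force: [-0.8, -0.2, 0.2]
opening: 1.001
```

```bash
python3 plan.py 1 .5745,-.003,.17,-10,5; python3 -c "
from rig import readout as r;print(r.read_state()['joint_positions'].round(1))"
```

```text
[[[-0.06, 0.01, 0.01, -0.03, 0.03, 1.1, 1.0], [-0.06, 0.01, 0.01, -0.03, 0.03, 1.1, 1.0], [-0.06, 0.01, 0.01, -0.03, 0.03, 1.1, 1.0], [-0.06, 0.01, 0.01, -0.03, 0.02, 1.1, 1.0], [-0.06, 0.01, 0.01, -0.03, 0.02, 1.1, 1.0]]]
[-11.2  24.4  87.3  -0.1  68.6  -1.2]
```

Emit:
send_rows:
  moves:
    - [[0,0,0,-0.1,0.1,1.1,1],[0,0,0,-0.1,0,1.1,1],[0,0,0,0,0,1.1,1],[0,0,0,0,0,1.1,1],[0,0,0,0,0,1.0,1]]

```text
time_s: 17.5
position: [0.5753, -0.0041, 0.1714]
tcp_rot: [[0.174, 0.985, -0.003], [0.985, -0.174, -0.001], [-0.001, -0.003, -1.0]]
force: [0.1, 0.5, 0.3]
opening: 1.005
```

Emit:
send_rows:
  moves:
    - [[0,0,0,0,0,0,0.3],[0,0,0,0,0,0,0.2],[0,0,0,0,0,0,0.1],[0,0,0,0,0,0,0.05],[0,0,0,0,0,0,0]]

```text
time_s: 18.0
position: [0.576, -0.0042, 0.1732]
tcp_rot: [[0.173, 0.985, -0.001], [0.985, -0.173, -0.001], [-0.001, -0.001, -1.0]]
force: [-0.1, 0.8, -0.3]
opening: 0.627
```

Emit:
send_rows:
  moves:
    - [[0,0,0,0,0,0,-0.1],[0,0,0,0,0,0,-0.3],[0,0,0,0,0,0,-1],[0,0,0,0,0,0,-1],[0,0,0,0,0,0,-1]]

```text
time_s: 18.5
position: [0.5707, -0.0032, 0.1723]
tcp_rot: [[0.173, 0.985, -0.013], [0.985, -0.173, 0.001], [-0.002, -0.013, -1.0]]
force: [-8.2, 0.9, 5.7]
opening: 0.432
```

Run:
```python
from h import *
ax=np.array([.5745,-.003])
s=readout.read_state();print(s["position"],s["opening"],s["moment"])
for c in("scene","top"):
    im=capture(c)
    for d in regions_of(c,"salt_shaker")[:3]:
        v,u=np.nonzero(d["mask"]);print(c,round(d["p"],2),u.min(),u.max(),v.min(),v.max(),u.mean().round(1),v.mean().round(1))
    print([(round(d["p"],2),np.round(d["location"],3).tolist()) for d in spot_in(c,"salt_shaker")[:3]])
```

```text
[ 0.57065665 -0.00316994  0.17231092] 0.43196866447319776 [0.15133912 1.55789364 0.0415141 ]
scene 0.57 284 299 169 195 291.6 182.8
[(0.87, [0.505, 0.051, 0.091])]
top 0.82 299 316 186 202 307.3 193.9
top 0.17 159 196 224 250 186.6 232.6
[(0.74, [0.504, 0.041, 0.12])]
```

Knob gripped; the 8 N sideways load shows the knob about 4 mm nearer in x. I'll relieve that first, then turn slowly.

Emit:
send_rows:
  moves:
    - [[0,0,0,0,-0.1,0,-1],[0,0,0,0,-0.1,0,-1],[0,0,0,0,-0.1,0,-1],[0,0,0,0,-0.1,0,-1],[0,0,0,0,-0.1,0,-1]]

```text
time_s: 19.3
position: [0.5708, -0.0032, 0.1724]
tcp_rot: [[0.173, 0.985, -0.002], [0.985, -0.173, -0.001], [-0.001, -0.002, -1.0]]
force: [-2.5, 0.1, -0.8]
opening: 0.432
```

Emit:
send_rows:
  moves:
    - [[0,0,-0.5,0,0,0,-1],[0,0,-1,0,0,0,-1],[0,0,-1.3,0,0,0,-1],[0,0,-1.3,0,0,0,-1],[0,0,-1.3,0,0,0,-1]]

```text
time_s: 19.8
position: [0.5708, -0.0032, 0.1725]
tcp_rot: [[0.078, 0.997, -0.002], [0.997, -0.078, -0.001], [-0.001, -0.002, -1.0]]
force: [-1.8, 0.4, -2.3]
opening: 0.434
```

Emit:
send_rows:
  moves:
    - [[0,0,-1.3,0,0,0,-1],[0,0,-1.3,0,0,0,-1],[0,0,-1.3,0,0,0,-1],[0,0,-1.3,0,0,0,-1],[0,0,-1.3,0,0,0,-1]]

```text
time_s: 20.3
position: [0.5709, -0.0033, 0.1725]
tcp_rot: [[-0.035, 0.999, -0.002], [0.999, 0.035, -0.001], [-0.001, -0.002, -1.0]]
force: [-0.6, 0.5, -3.4]
opening: 0.432
```

Emit:
send_rows:
  moves:
    - [[0,0,-1.3,0,0,0,-1],[0,0,-1.3,0,0,0,-1],[0,0,-1.3,0,0,0,-1],[0,0,-1.3,0,0,0,-1],[0,0,-1.3,0,0,0,-1]]

```text
time_s: 20.8
position: [0.571, -0.0032, 0.1725]
tcp_rot: [[-0.148, 0.989, -0.002], [0.989, 0.148, -0.001], [-0.001, -0.002, -1.0]]
force: [0.1, 1.1, -6.1]
opening: 0.433
```

Emit:
send_rows:
  moves:
    - [[0,0,-1.3,0,0,0,-1],[0,0,-1.3,0,0,0,-1],[0,0,-1.3,0,0,0,-1],[0,0,-1.3,0,0,0,-1],[0,0,-1.3,0,0,0,-1]]

```text
time_s: 21.3
position: [0.571, -0.0032, 0.1726]
tcp_rot: [[-0.259, 0.966, -0.002], [0.966, 0.259, -0.001], [-0.0, -0.002, -1.0]]
force: [1.6, 1.4, -8.8]
opening: 0.436
```

Emit:
send_rows:
  moves:
    - [[0,0,-1.3,0,0,0,-1],[0,0,-1.3,0,0,0,-1],[0,0,-1.3,0,0,0,-1],[0,0,-1.0,0,0,0,-1],[0,0,-0.5,0,0,0,-1]]

```text
time_s: 21.8
position: [0.571, -0.0032, 0.1726]
tcp_rot: [[-0.348, 0.937, -0.001], [0.937, 0.348, -0.001], [-0.0, -0.002, -1.0]]
force: [3.4, 1.1, -10.0]
opening: 0.434
```

Run:
```python
from h import *
ax=np.array([.5735,-.003]);yaw=-1.5
for c in("scene","top"):
    im=capture(c)
    for d in regions_of(c,"salt_shaker")[:2]:
        v,u=np.nonzero(d["mask"]);print(c,round(d["p"],2),u.min(),u.max(),v.min(),v.max(),u.mean().round(1),v.mean().round(1))
    print([(round(d["p"],2),np.round(d["location"],3).tolist()) for d in spot_in(c,"salt_shaker")[:3]])
def P(r,a,z): a=np.radians(a+yaw);return [ax[0]+r*np.cos(a),ax[1]+r*np.sin(a),z]
g=np.degrees(np.arcsin(40/118));o=[]
for c,b in(("scene",(232,140,100,90)),("top",(270,140,95,90))):
    im=capture(c);pts=[(proj(c,P(.118,180+k*g,z))[0],(0,0,255)) for k in(-1,1) for z in(.052,.08,.093)]+[(proj(c,P(.072,180,z))[0],(255,0,255)) for z in(.125,)]
    o.append(crop(im,*b,4.1,pts))
    print(c,proj(c,P(.072,180,.12)),proj(c,P(.072,185,.12)))
cv2.imwrite("pics/fin.png",np.hstack(o))
```

```text
scene 0.68 294 309 165 189 301.9 177.7
[(0.69, [0.492, 0.014, 0.088]), (0.18, [0.53, -0.058, 0.117]), (0.17, [0.635, -0.004, 0.123])]
top 0.6 312 327 191 205 320.1 198.1
[(0.7, [0.496, 0.013, 0.119])]
scene [[303.54323705 166.23217995]] [[304.73488559 164.96330229]]
top [[325.50003464 195.97570297]] [[328.08387332 195.85906067]]
```

View pics/fin.png

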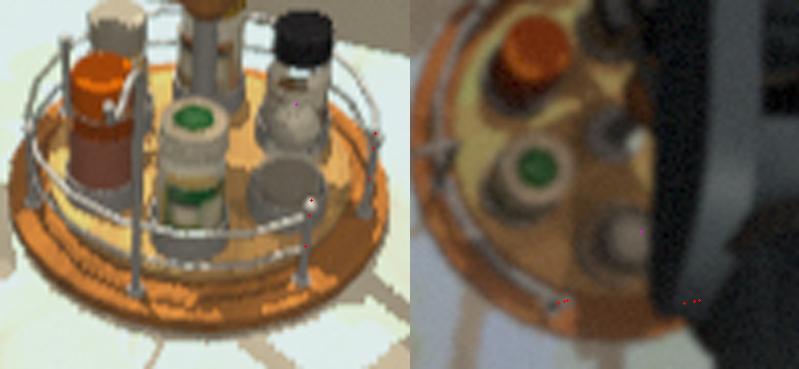

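Salt (dome (290,125), ring (287,190) in the scene panel) is nearly at the opening; opening posts at (308,205) and (376,135) agree with the model. A silhouette fit will give the remaining angle.

Run:
```python
from h import *
from scipy.optimize import least_squares
def box(c,ax,a):
    a=np.radians(a);x,y=ax[0]+.072*np.cos(a),ax[1]+.072*np.sin(a);k=np.arange(0,6.28,.1)
    P=[[x+r*np.cos(t),y+r*np.sin(t),z] for r,z in((.021,.06),(.0215,.105),(.018,.117),(.005,.125)) for t in k];q=proj(c,P)
    return np.array([q[:,0].min(),q[:,0].max(),q[:,1].min(),q[:,1].max()])
def f(ax,a0,a1,parts=False):
    r=np.r_[(box("scene",ax,a0)-[283.5,299.5,168.5,195.5])[:3],box("top",ax,a0)-[298.5,316.5,185.5,202.5],(box("scene",ax,a1)-[293.5,309.5,164.5,0])[:3],(box("top",ax,a1)-[311.5,0,190.5,205.5])[[0,2,3]]]
    return r
for fix in(None,[.5745,-.003],[.571,-.003]):
    g=(lambda p:f(p[2:],p[0],p[1])) if fix is None else (lambda p:f(fix,p[0],p[1]))
    s=least_squares(g,[145,176,.573,-.003][:4 if fix is None else 2]);print(s.x.round(4),s.fun.round(1))
```

```text
[ 1.471456e+02  1.752703e+02  5.718000e-01 -1.200000e-03] [-0.3  0.9  0.6 -0.7  0.6 -1.1  0.4 -0.2  1.1 -0.4 -0.7 -1.9  1.4]
[147.536  175.0069] [-0.7  0.5 -0.2  0.1  1.5 -2.1 -0.6 -0.8  0.5 -1.1 -0.2 -3.1  0.3]
[145.6668 173.5946] [-0.4  0.9  0.5 -0.6  0.7 -1.2  0.3 -0.1  1.3 -0.3 -0.8 -1.7  1.6]
```

Emit:
send_rows:
  moves:
    - [[0,0,-0.5,0,0,0,-1],[0,0,-0.8,0,0,0.03,-1],[0,0,-0.8,0,0,0.03,-1],[0,0,-0.6,0,0,0,-1],[0,0,-0.3,0,0,0,-1]]

```text
time_s: 22.7
position: [0.5711, -0.0032, 0.1725]
tcp_rot: [[-0.396, 0.918, -0.001], [0.918, 0.396, -0.001], [-0.0, -0.001, -1.0]]
force: [3.0, 3.0, -7.3]
opening: 0.433
```

Emit:
send_rows:
  moves:
    - [[0,0,0,0,0,0,-1],[0,0,0,0,0,0,-1],[0,0,0,0,0,0,-1],[0,0,0,0,0,0,-1],[0,0,0,0,0,0,-1]]

```text
time_s: 23.2
position: [0.5711, -0.0032, 0.1725]
tcp_rot: [[-0.396, 0.918, -0.001], [0.918, 0.396, -0.001], [-0.0, -0.001, -1.0]]
force: [3.9, 3.8, -3.4]
opening: 0.435
```

Run:
```python
from h import *
for c in("scene","top"):
    im=capture(c)
    cv2.imwrite(f"pics/z{c}.png",im)
    for t in("salt_shaker","rack_spice_01"):
      for d in regions_of(c,t)[:6]:
        v,u=np.nonzero(d["mask"]);print(c,t,round(d["p"],2),u.min(),u.max(),v.min(),v.max())
# angles of the coloured caps (before/after) in scene: green & orange & yellow centroids
def P(c,im,lo,hi,b):
    x,y,w,h=b;m=cv2.inRange(cv2.cvtColor(im[y:y+h,x:x+w],cv2.COLOR_BGR2HSV),lo,hi);n,l,st,ce=cv2.connectedComponentsWithStats(m);i=1+st[1:,4].argmax();return ce[i]+[x,y],st[i][4]
def sc0(n): return cv2.resize(cv2.imread(n),(512,384),interpolation=cv2.INTER_AREA)
ax=np.array([.572,-.002])
for c in("scene","top"):
    for nm,im in(("before",sc0(f"pics/{c}0.png")),("after",cv2.imread(f"pics/z{c}.png"))):
        for col,lo,hi,z in(("green",(40,80,40),(85,255,255),.135),):
            b=(230,110,110,110) if c=="scene" else (260,120,110,100)
            ce,n=P(c,im,lo,hi,b);w=atz(c,ce,z);print(c,nm,col,n,ce.round(1),np.degrees(np.arctan2(w[1]-ax[1],w[0]-ax[0])).round(1),np.hypot(*(w[:2]-ax)).round(4))
```

```text
scene salt_shaker 0.57 295 310 163 189
scene rack_spice_01 0.76 271 288 164 195
scene rack_spice_01 0.75 274 288 144 160
top salt_shaker 0.48 314 327 191 206
top rack_spice_01 0.55 289 309 174 194
scene before green 14 [267.9 164.9] 91.5 0.0656
scene after green 44 [280.5 168.6] 121.2 0.0691
top before green 55 [296.5 165.7] 87.1 0.0702
top after green 60 [301.4 181.9] 121.2 0.07
```

Run:
```python
from h import *
A=lambda w,ax:(np.degrees(np.arctan2(w[1]-ax[1],w[0]-ax[0]))%360).round(1)
px=lambda x,y,x0,y0,s,ox=0:((x-ox)/s+x0-.5,y/s+y0-.5)
tp=px(557,303,270,140,4.1,410);td=px(630,240,270,140,4.1,410)
sp1=px(310,203,232,140,4.1);sp2=px(377,135,232,140,4.1);sd=px(291,107,232,140,4.1)
for ax in([.5745,-.003],[.572,-.002],[.571,-.0032]):
    ax=np.array(ax);r=lambda w:np.hypot(*(w[:2]-ax)).round(4)
    o=[]
    for n,c,u,z in(("postL",'top',tp,.093),("postL",'scene',sp1,.093),("postR",'scene',sp2,.093),("dome",'top',td,.118),("dometop",'scene',sd,.125)):
        w=atz(c,u,z);o.append((n,c,A(w,ax),r(w)))
    print(ax,*o,sep="\n  ")
print(19.8)
# dome now: scene bright dome shift vs fin crop
a=cv2.imread("pics/fin.png")[:369,:410];b=crop(cv2.imread("pics/zscene.png"),232,140,100,90,4.1)
t=a[110:155,266:318];m=cv2.matchTemplate(b,t,cv2.TM_CCOEFF_NORMED);print(cv2.minMaxLoc(m),"was",(266,110))
a=cv2.imread("pics/fin.png")[:,410:];b=crop(cv2.imread("pics/ztop.png"),270,140,95,90,4.1)
t=a[210:275,175:235];m=cv2.matchTemplate(b,t,cv2.TM_CCOEFF_NORMED);print(cv2.minMaxLoc(m),"was",(175,210))
```

```text
[ 0.5745 -0.003 ]
  ('postL', 'top', np.float64(156.5), np.float64(0.1228))
  ('postL', 'scene', np.float64(158.0), np.float64(0.1208))
  ('postR', 'scene', np.float64(197.4), np.float64(0.1203))
  ('dome', 'top', np.float64(174.5), np.float64(0.078))
  ('dometop', 'scene', np.float64(174.7), np.float64(0.0724))
[ 0.572 -0.002]
  ('postL', 'top', np.float64(156.5), np.float64(0.1201))
  ('postL', 'scene', np.float64(158.0), np.float64(0.1181))
  ('postR', 'scene', np.float64(198.3), np.float64(0.1182))
  ('dome', 'top', np.float64(175.1), np.float64(0.0754))
  ('dometop', 'scene', np.float64(175.3), np.float64(0.0698))
[ 0.571  -0.0032]
  ('postL', 'top', np.float64(155.8), np.float64(0.1197))
  ('postL', 'scene', np.float64(157.2), np.float64(0.1176))
  ('postR', 'scene', np.float64(197.9), np.float64(0.1169))
  ('dome', 'top', np.float64(174.1), np.float64(0.0746))
  ('dometop', 'scene', np.float64(174.3), np.float64(0.069))
19.8
(-0.7831596732139587, 0.9486225843429565, (262, 36), (268, 107)) was (266, 110)
(-0.8653887510299683, 0.9096076488494873, (321, 70), (178, 210)) was (175, 210)
```

Front is at about 177.5–178° and salt at about 178–179°, agreeing within the error. One last check of the bowl and scoop, then I'll hand in.

Run:
```python
from h import *
for c in("scene",):
    capture(c)
    for t in("scoop","mixing_bowl","mustard_jar","pepper_mill"): print(t,[(round(d["p"],2),np.round(d["location"],3).tolist()) for d in spot_in(c,t)[:3]])
s=readout.read_state();print(s["opening"],s["force"].round(1),abs(s["qvel"]).max())
print(bot.hand_in())
```

```text
scoop [(0.91, [0.275, 0.31, 0.037]), (0.8, [0.418, 0.357, 0.044]), (0.57, [0.564, 0.28, 0.04])]
mixing_bowl [(0.77, [0.459, 0.341, 0.026])]
mustard_jar [(0.79, [0.649, 0.353, 0.088]), (0.69, [0.35, 0.2, 0.026])]
pepper_mill [(0.74, [0.749, 0.248, 0.085]), (0.68, [0.577, 0.017, 0.053]), (0.6, [0.527, 0.074, 0.108])]
0.4350968669791229 [ 3.4  3.  -0.3] 0.09313214886354544
the job is handed in; nothing more can be done
None
```

I took the steel scoop off its hook and put it in the amber bowl, cup down, and let go. I then turned the carousel about 33° by its knob, slowly, and handed the job in at about 23 s with the knob still gripped and the turntable still.

**Last checks**
- **Scoop:** it lies in the bowl with its handle leaning on the rim. The last detection put it at (0.418, 0.357), inside the bowl.
- **Bystanders:** the mustard jar and pepper mill are within about 4 mm of where they started, which is within the detection error.
- **Grip:** the knob was held with side forces of about 3 N, and the arm was at rest.

**Shaker angle:** measured from the shaker's dome, the salt shaker stands at about 178°, and the middle of the opening is at about 177.5–178°. The neighbouring jar with the green cap suggests the shaker is at 180–181° instead, so the fit in the opening is uncertain by about 2–3°.

**Disagreements along the way**
- **Knob position:** it turned out about 4 mm nearer in x than the cameras showed. I relieved that side load before turning.
- **Bowl tilt:** the arm could not reach the 40° tilt I planned over the bowl, so I placed the scoop with a lean of about 12°.

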